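# Put the colour bottles away in the child-safe cupboard

### The arm

A 6-joint arm with a two-finger parallel gripper is mounted at the origin on the work surface. World frame = base frame: x ahead of the robot, y to its left, z up, the work surface at z = 0. Lengths are in mm, angles in degrees, forces in N, time in s.
With the tool pointing down it reaches from about 350 to 850 mm from the base axis. Payload 8.1 kg.
Tool frame: the origin (TCP) lies at the very end of the fingers, on their centre line; the grasp point (between the pads) lies r.tcp_to_grasp behind it (r.tcp_to_grasp is the distance from the TCP to the grasp point, in mm); z points along the fingers, y is the line along which they close (so a half turn about z gives the same grasp; the last joint's range is limited). The gripper opens to 85 mm and grips with 20 to 120 N. Pads are 22 mm wide; open, the fingers measure 114 mm over their backs; the gripper's body (76 mm by 85 mm) begins 54 mm behind the grasp point. The pads swing forward as they close: fully open they stand 13 mm farther back than shut.
Start: joints at [-78.346, 7.471, 85.268, -0, 87.261, -4.893], TCP at [170.901, -575.15, 202.492] pointing down, gripper open.
Joint ranges: [-169.43, 169.43], [-51.17, 129.36], [1.28, 143.12], [-76.62, 256.62], [0, 156.53], [-152.29, 152.29]. Speed limits (degrees/s): [136.94, 136.94, 159.86, 180, 180, 180].

### API

Orientations are given as [roll, pitch, yaw] about the fixed x, y, z axes, in that order (R = Rz(yaw) Ry(pitch) Rx(roll)).
In Python, from bench import r gives the robot as it stands.
- The arm moves only by the shell command python3 -m handwheel 'ROWS' [OPENING] [FORCE]. ROWS is JSON, a list of rows, each a list of 4 numbers: the shift along the tool's x, y, z in m, then the turn about the tool's z in degrees. A call has 1 to 10 rows; each row shifts and turns the commanded pose from where the row before left it, along the tool's axes as they then stand; what a row does not reach is not made up. A row lasts 1/10 s, in which the tool goes at most 50 mm and 8.59 degrees, less where a joint would pass 70% of its speed; a pose out of reach is approached as far as the arm can. A call is refused whole if a number of a shift passes 0.05 or a number of a turn 8.59, either way. A call with a gripper value outside its range is refused whole. OPENING is the finger opening in m, from 0 to 0.0854, set as the call begins (- or left out, the last holds). The fingers move at their own pace and stop on an object; FORCE is the grip in N (left out, the last holds). Time passes only in rows, so rows that do not move let the fingers close. It gives the time, the measured TCP pose, the force, the opening and the grip force at its end, in the units of the state.
- r.sense(): the state, without advancing time (a new reading comes with each control period).
- r.snapshot(name): name is "scene" or "top" or "wrist"; returns the picture (384x512x3 uint8, red, green, blue); there is no depth.
- r.camera_params(name): a dict with "fx", "fy", "cx", "cy" (pixels), "R" (3x3) and "t" (3): a world point X has camera coordinates R X + t; the wrist camera has in their place "mount" (4x4, takes a point from camera to tool coordinates, whose origin is the TCP and whose axes are the flange's). Camera axes: x right, y down, z forward; pixel columns grow to the right and rows downward; lengths in mm; the calibration is good to about 2 mm. The wrist camera is an equidistant fisheye: a pixel r from the principal point sees the ray r / f radians off the axis. A picture is of the moment at which its call begins: read the wrist's pose just before it. camera_params takes no time and is no camera call.
- r.hand_in(): hands the job in; it is judged then, once.
The state is a dict: "time": time; "joint_pos": joint angles; "qd": joint speeds; "joint_efforts": joint torques, N m; "tool_pos": TCP position; "tcp_rot": TCP orientation; "ft_force": force on the tool from outside, world axes, zero at the start; "wrist_torque": the same for the moment, N m; "finger_gap": finger opening in mm; "grip_force": force on a finger pad.
Only numpy, scipy, OpenCV 4.12 (cv2) and the standard library are available. Lean on these libraries where they do the work, as an engineer would, in place of code of your own. Each camera call takes 0.05 s, during which the arm holds its last target. There are 200 camera calls.

### The job

Work on the seed picture is over: put away every colour bottle that is out on the table. Pull the cupboard door ajar until its safety catch stops it, reach through the gap to press the catch down and swing the door wide open, then stand each bottle upright in the bay of its own colour in the rack inside the door; with all of them in, push the door fully shut so that the catch springs up again. Do not knock over or shove aside the cup, the tape roll or the bowl.

Things in the scene. Friction and masses are not known exactly. Their poses are not given: they have to be found in the camera images.
- cupboard: Sizes here and below in mm. Fixed low desktop cupboard of dark wood, 375 wide x 160 deep x 210 high, its front towards the robot. Origin: middle of its front plane at the table; x points into the cupboard, y to the hinge side, z up. A solid roof and walls; only the door gives access. Stands with up to 6 degrees of yaw.
- door (a joint): Opening angle of the door, rad: 0 shut, 1.6 widest. Upright hinge at the door's left (+y) edge; the free edge swings out towards the robot. Light hinge friction (0.25 N m): it stays where it is left. Starts shut or nearly so. The safety catch stops it at about 0.15 rad; the gap between the door's inside face and the cupboard's front edge is then about 45 mm at the catch.
- door_hinge (a point): Point on the hinge axis in the plane of the door's inside face, 110 above the table. Turns with the door: its -y axis runs along the door to the free edge (distance r), its x axis points out of the inside face (distance u), z up. The wooden panel spans r 0 to 340, u -15 (outer face) to 0, and 15 to 205 above the table.
- door_handle (a point): Middle of the level steel bar handle on the outer face: bar 10 thick and 80 long, r 245 to 325, at u -60, 185 above the table. It stands on two thin posts at r 250 and 320, leaving 40 of clear room between bar and door, open from above. Axes as door_hinge.
- catch (a joint): How far the safety catch is pushed down, in m: 0 up (locking), 0.022 fully down; about 2.4 N at first, 7 N fully down. It springs up by itself. From 0.011 on, its tooth passes under the keeper and the door is free to open. When the door is pushed shut (5 to 10 N at the handle) the tooth's sloped rear ducks under the keeper and springs up behind it by itself.
- catch_pad (a point): Middle of the red place to press on the catch, an orange tongue 36 wide on the door's inside (r 287 to 323, u 0 to 92); flat top 184 above the table when up. This point: r 305, u 26; moves with door and catch. Reached from above through the gap when the door is ajar. Its tooth (u 61 to 67, 10 high) hooks behind a steel keeper, 12 deep, under the roof's front edge, 186 above the table. Axes as door_hinge.
- bay_red (a point): Centre of the floor of the bay with the red label (closest to the hinge, r = 56, u = 30) in the white four-bay rack on the inside of the door. The floor is 40 above the table; the bay is 60 along the door and 60 across (door face to front lip), open at the top, walls and lip 45 above its floor. The floor, front and lip of the bay are marked red. Same axes as door_hinge.
- bay_yellow (a point): Centre of the floor of the bay with the yellow label (second from the hinge, r = 120, u = 30) in the white four-bay rack on the inside of the door. The floor is 40 above the table; the bay is 60 along the door and 60 across (door face to front lip), open at the top, walls and lip 45 above its floor. The floor, front and lip of the bay are marked yellow. Same axes as door_hinge.
- bay_green (a point): Centre of the floor of the bay with the green label (third from the hinge, r = 184, u = 30) in the white four-bay rack on the inside of the door. The floor is 40 above the table; the bay is 60 along the door and 60 across (door face to front lip), open at the top, walls and lip 45 above its floor. The floor, front and lip of the bay are marked green. Same axes as door_hinge.
- bay_blue (a point): Centre of the floor of the bay with the blue label (farthest from the hinge, r = 248, u = 30) in the white four-bay rack on the inside of the door. The floor is 40 above the table; the bay is 60 along the door and 60 across (door face to front lip), open at the top, walls and lip 45 above its floor. The floor, front and lip of the bay are marked blue. Same axes as door_hinge.
- bottle_red: Loose closed squeeze bottle with a weighted foot, standing on the table: foot 50 in diameter and 32 high with a red band, white slim neck above it (30 in diameter), and from 106 up a red cap 30 in diameter; 150 high in all, 135 to 235 g. Origin: centre of its underside; z along the bottle to the cap. May be absent (only 2 to 4 of the bottles are out).
- bottle_yellow: Loose closed squeeze bottle with a weighted foot, standing on the table: foot 50 in diameter and 32 high with a yellow band, white slim neck above it (30 in diameter), and from 106 up a yellow cap 30 in diameter; 150 high in all, 135 to 235 g. Origin: centre of its underside; z along the bottle to the cap. May be absent (only 2 to 4 of the bottles are out).
- bottle_green: Loose closed squeeze bottle with a weighted foot, standing on the table: foot 50 in diameter and 32 high with a green band, white slim neck above it (30 in diameter), and from 106 up a green cap 30 in diameter; 150 high in all, 135 to 235 g. Origin: centre of its underside; z along the bottle to the cap. May be absent (only 2 to 4 of the bottles are out).
- bottle_blue: Loose closed squeeze bottle with a weighted foot, standing on the table: foot 50 in diameter and 32 high with a blue band, white slim neck above it (30 in diameter), and from 106 up a blue cap 30 in diameter; 150 high in all, 135 to 235 g. Origin: centre of its underside; z along the bottle to the cap. May be absent (only 2 to 4 of the bottles are out).
- cup: Bystander: loose white cup, 76 across, 85 high. Origin: centre of its underside, z up.
- tape: Bystander: loose roll of brown tape lying flat, 110 across, 48 high. Origin: centre of its underside, z up.
- bowl: Bystander: loose steel bowl, 170 across, 50 high. Origin: centre of its underside, z up.

How it is judged (in metres and radians):
On the way, in this order (a step that is already met when the one before it is completed fails the run):
1. the catch is pressed down while the door stands ajar (value of joint catch above 0.009 m and value of joint door between 0.08 and 0.35 rad), for 0.1 s.
2. the door is swung wide open (value of joint door above 1 rad), for 0.2 s.
3. with the door still open, every bottle stands in the bay of its own colour (value of joint door above 0.7 rad and horizontal distance between bottle_red and bay_red below 0.02 m and z of bottle_red in the frame of bay_red between -0.012 and 0.012 m and angle between each of bottle_red, bottle_yellow, bottle_green, bottle_blue's own z axis and vertical below 0.25 rad and linear speed of each of bottle_red, bottle_yellow, bottle_green, bottle_blue below 0.03 m/s and horizontal distance between bottle_yellow and bay_yellow below 0.02 m and z of bottle_yellow in the frame of bay_yellow between -0.012 and 0.012 m and horizontal distance between bottle_green and bay_green below 0.02 m and z of bottle_green in the frame of bay_green between -0.012 and 0.012 m and horizontal distance between bottle_blue and bay_blue below 0.02 m and z of bottle_blue in the frame of bay_blue between -0.012 and 0.012 m), for 0.3 s.
At the end, for the whole second after the job is handed in: Every bottle present stands upright at rest in the bay of its own colour (within 20 mm of the bay's centre, on its floor within 12 mm, tilted less than 0.25 rad), the door is shut (below 0.04 rad) and the catch is up again (below 4 mm) (value of joint door below 0.04 rad and value of joint catch below 0.004 m and horizontal distance between bottle_red and bay_red below 0.02 m and z of bottle_red in the frame of bay_red between -0.012 and 0.012 m and angle between each of bottle_red, bottle_yellow, bottle_green, bottle_blue's own z axis and vertical below 0.25 rad and linear speed of each of bottle_red, bottle_yellow, bottle_green, bottle_blue below 0.03 m/s and horizontal distance between bottle_yellow and bay_yellow below 0.02 m and z of bottle_yellow in the frame of bay_yellow between -0.012 and 0.012 m and horizontal distance between bottle_green and bay_green below 0.02 m and z of bottle_green in the frame of bay_green between -0.012 and 0.012 m and horizontal distance between bottle_blue and bay_blue below 0.02 m and z of bottle_blue in the frame of bay_blue between -0.012 and 0.012 m); the robot touches nothing.
It fails at once if the cup is knocked over or shoved more than 5 cm aside (angle between cup's own z axis and vertical above 0.5 rad or distance of cup from where it was at the start of the episode above 0.05 m).
It fails at once if the tape is knocked over or shoved more than 5 cm aside (angle between tape's own z axis and vertical above 0.5 rad or distance of tape from where it was at the start of the episode above 0.05 m).
It fails at once if the bowl is knocked over or shoved more than 5 cm aside (angle between bowl's own z axis and vertical above 0.5 rad or distance of bowl from where it was at the start of the episode above 0.05 m).
Of bottle_red, bottle_yellow, bottle_green, bottle_blue only 2 to 4 are there at a start; the rules pass over those that are not, and their reading is None.
At some moment in a run one of bottle_red, bottle_yellow, bottle_green, bottle_blue may be knocked a few centimetres aside while the robot is not near it.
It also fails if it takes over 210 s, if anything falls off the work surface, if the arm or the gripper's body presses on something with over 40 N, if the wrist force passes 120 N, or if a joint passes its speed limit or range.

## Working session

There is one attempt and no reset: what is moved stays moved. The work goes in short steps, Python scripts to look and compute and a shell command to move; the robot and the scene stay as the last step left them, time stands still between calls to the robot, and variables do not carry over. Pictures are saved under pics/ and viewed, at most 14 in all, crops included, and the job is handed in when it is done.

```bash
mkdir -p pics; ls; python3 - <<'E'
from bench import r
import cv2,numpy as np
s=r.sense(); print(s, r.tcp_to_grasp)
for n in ("scene","top"):
    cv2.imwrite(f"pics/{n}0.png",r.snapshot(n)[:,:,::-1])
for n in ("scene","top","wrist"): print(n,r.camera_params(n))
E
```

```text
pics
{'time': 0.0, 'joint_pos': array([-7.83455828e+01,  7.51560121e+00,  8.53284592e+01,  9.18555250e-04,
        8.72600025e+01, -4.89419111e+00]), 'qd': array([-0.13341652, -0.00077099, -0.04637845, -0.06250906,  0.00482881,
        0.00098357]), 'joint_efforts': array([-3.22299915e-03, -5.69402111e+01, -5.00557351e+01, -5.48654443e-04,
        1.46921701e-02, -1.55060195e-05]), 'tool_pos': array([ 170.79474345, -574.56733233,  201.44717918]), 'tcp_rot': array([-1.79896395e+02, -9.79229417e-03,  1.65485547e+01]), 'ft_force': array([ 0.00299741, -0.38462044,  0.04562234]), 'wrist_torque': array([ 0.0095176 , -0.02519252, -0.00805171]), 'grip_force': 0.0, 'finger_gap': 85.01305234138441} 18.700000000000003
scene {'fx': 346.4217800332184, 'fy': 346.4217800332184, 'cx': 255.80573196780304, 'cy': 184.55839693499084, 'R': array([[ 0.43449914, -0.90066909, -0.00238525],
       [-0.85408093, -0.41118054, -0.3185535 ],
       [ 0.28593052,  0.14044842, -0.94790188]]), 't': array([-190.69813117,  532.16671018, 1068.3574649 ])}
top {'fx': 414.4685673538759, 'fy': 414.4685673538759, 'cx': 256.02551482546716, 'cy': 186.72962023838895, 'R': array([[ 0.016048  , -0.99963626,  0.02167506],
       [-0.98568812, -0.01945495, -0.16745276],
       [ 0.16781354, -0.01867757, -0.9856418 ]]), 't': array([  22.52812825,  570.44556541, 1742.89750364])}
wrist {'fx': 297.3186396354542, 'fy': 297.3186396354542, 'cx': 255.78726608063715, 'cy': 193.5769194962346, 'mount': array([[ 1.04493045e-03, -9.45652961e-01, -3.25175930e-01,
         8.33746818e+01],
       [ 9.99999451e-01,  1.01431919e-03,  2.63660131e-04,
        -4.35941389e-01],
       [ 8.05012038e-05, -3.25176027e-01,  9.45653501e-01,
        -1.71142052e+02],
       [ 0.00000000e+00,  0.00000000e+00,  0.00000000e+00,
         1.00000000e+00]])}
```

View pics/scene0.png

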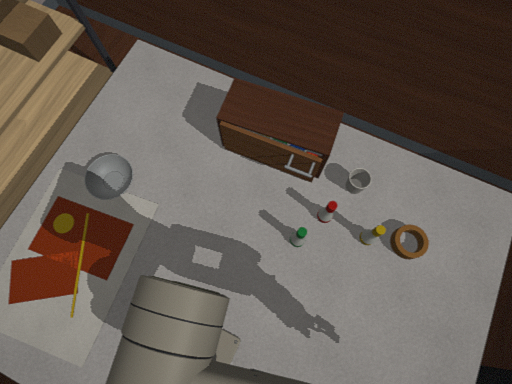

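View pics/top0.png

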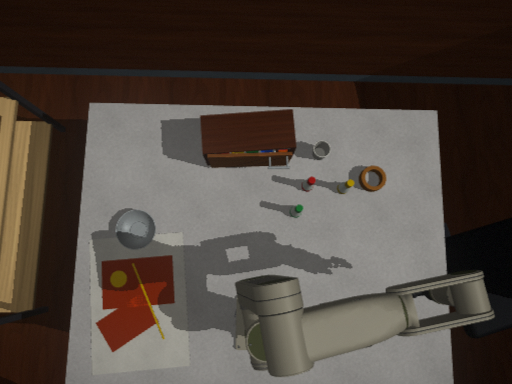

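Three bottles are out: red at scene (328,212), green (300,237) and yellow (374,235). No blue bottle is visible. The cupboard spans (220-340, 80-178) with its handle near (300,165), and the bowl, cup and tape are visible. I'll enlarge crops next.

```bash
python3 - <<'E'
import cv2
a=cv2.imread("pics/scene0.png")[75:255,210:440]; b=cv2.imread("pics/top0.png")[100:225,195:395]
cv2.imwrite("pics/c1.png",cv2.resize(a,None,fx=3.4,fy=3.3,interpolation=cv2.INTER_CUBIC)[:600,:800])
cv2.imwrite("pics/c2.png",cv2.resize(b,None,fx=4,fy=4,interpolation=cv2.INTER_CUBIC))
E
```

```text
(no output)
```

View pics/c1.png

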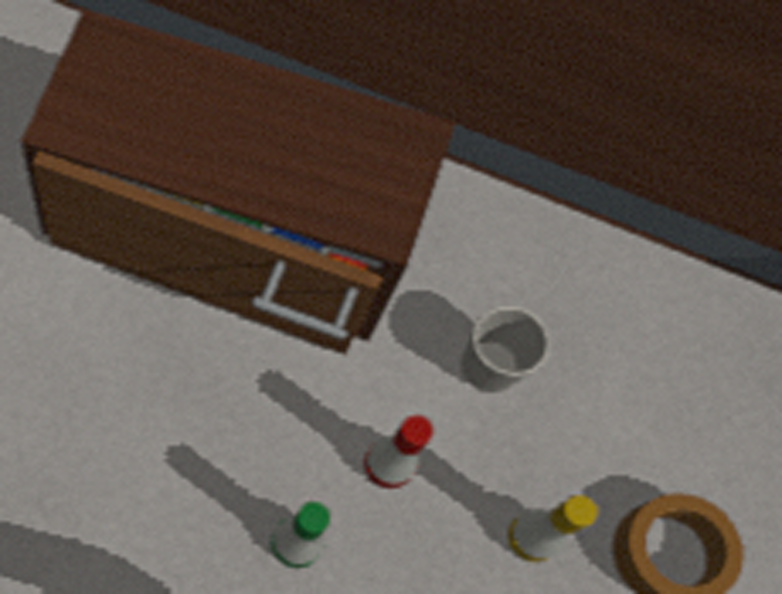

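View pics/c2.png

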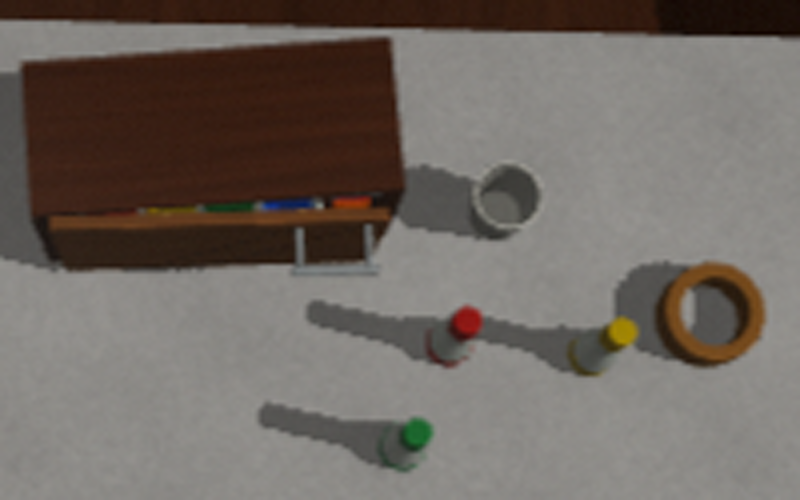

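The crops show the door slightly ajar. The caps are at c1 (416,430) red, (313,518) green and (577,512) yellow; in c2 they are at (467,320), (417,432) and (621,331). The handle bar ends are at c1 (255,302) and (347,332). Next I triangulate.

```bash
cat > h.py <<'E'
import numpy as np,cv2
from bench import r
CP={n:r.camera_params(n) for n in("scene","top")}
W=r.camera_params("wrist")
def proj(n):
    c=CP[n];K=np.array([[c['fx'],0,c['cx']],[0,c['fy'],c['cy']],[0,0,1]]);return K@np.c_[c['R'],c['t']]
def tri(ps,pt):
    X=cv2.triangulatePoints(proj("scene"),proj("top"),np.array(ps,float).reshape(2,1),np.array(pt,float).reshape(2,1));return (X[:3]/X[3]).ravel()
def rpy(e):
    from scipy.spatial.transform import Rotation as Ro
    return Ro.from_euler('xyz',e,degrees=True).as_matrix()
def toplane(n,p,z):
    c=CP[n];d=c['R'].T@np.array([(p[0]-c['cx'])/c['fx'],(p[1]-c['cy'])/c['fy'],1]);C=-c['R'].T@c['t'];return C+d*(z-C[2])/d[2]
def wray(s,p):
    "ray origin, dir from wrist pixel; s=state"
    v=np.array([p[0]-W['cx'],p[1]-W['cy']]);a=np.hypot(*v);th=a/W['fx']
    d=np.r_[np.sin(th)*v/max(a,1e-9),np.cos(th)];M=W['mount'];Rt=rpy(s['tcp_rot'])
    return Rt@M[:3,3]+s['tool_pos'],Rt@M[:3,:3]@d
def wplane(s,p,z):
    o,d=wray(s,p);return o+d*(z-o[2])/d[2]
def wproj(s,X):
    M=W['mount'];Rt=rpy(s['tcp_rot']);q=M[:3,:3].T@(Rt.T@(np.array(X)-s['tool_pos'])-M[:3,3])
    th=np.arctan2(np.hypot(q[0],q[1]),q[2]);u=q[:2]/np.hypot(q[0],q[1])*th*W['fx'];return u+[W['cx'],W['cy']]
E
python3 - <<'E'
from h import *
np.set_printoptions(suppress=True,precision=1)
P={'red':((416,430),(467,320),150),'green':((313,518),(417,432),150),'yellow':((577,512),(621,331),150),
'roofL':((28,145),(33,216),210),'roofR':((402,262),(403,187),210),'doorL':((38,165),(50,225),205),'doorR':((380,283),(389,216),205),
'barL':((255,302),(292,271),185),'barR':((347,332),(378,271),185),'pad':((348,262),(352,203),184),'cup':((510,342),(507,197),85),'tape':((680,547),(713,312),48)}
for k,(a,b,z) in P.items():
    a=(210+a[0]/3.4,75+a[1]/3.3);b=(195+b[0]/4,100+b[1]/4)
    print(k,tri(a,b),toplane('scene',a,z)[:2],toplane('top',b,z)[:2])
print('bowl',tri((109,176),(136,229)))
E
```

```text
red [ 584.4 -192.2  151.9] [ 584.7 -191.7] [ 585. -193.]
green [ 468.3 -141.   151.3] [ 468.1 -140.5] [ 468.8 -141.6]
yellow [ 578.9 -353.1  137.6] [ 574.5 -348.6] [ 576.7 -351.2]
roofL [673.2 247.4 200.9] [670.6 243.1] [669.9 247.2]
roofR [ 703.7 -117.6  221.3] [ 708.1 -115.7] [ 707.6 -120.4]
doorL [666.8 232.8 185.3] [657.8 226.5] [662.3 230.6]
doorR [ 674.8 -105.5  221.1] [ 682.4 -105.9] [ 678.7 -107. ]
barL [624.6 -11.3 185.7] [624.6 -11. ] [624.9 -11.6]
barR [621.5 -96.5 211.8] [633.3 -97.9] [626.7 -98.1]
pad [694.5 -71.2 193.6] [699.3 -71.3] [696.8 -71.7]
cup [ 732.3 -246.6   87.5] [ 733.3 -246.5] [ 733.1 -247.3]
tape [ 620.2 -478.4   41. ] [ 618.  -473.7] [ 618.7 -478.1]
bowl [378.5 533.3  59.3]
```

Triangulated positions (x,y): red (584,-192), green (468,-141) and yellow (577,-350). The cupboard yaw is about 6° and the door is about 0.045 rad open. The handle's middle is near (626,-54,185). I raise the tool and turn it so the fingers close across the bar.

```bash
cat >> h.py <<'E'
def go(x=None,y=None,z=None,yaw=None):
    "shift in present tool axes (mm) to a world TCP goal, and turn"
    s=r.sense();p=s['tool_pos'];g=np.array([p[i] if v is None else v for i,v in enumerate((x,y,z))])
    print('at',p.round(1),s['tcp_rot'].round(1),'F',s['ft_force'].round(1),'gap',round(s['finger_gap'],1),'t',round(s['time'],1),'| shift',(rpy(s['tcp_rot']).T@(g-p)).round(1),'turn',None if yaw is None else round(s['tcp_rot'][2]-yaw,1))
E
python3 -m handwheel '[[0,0,-0.05,-8.5],[0,0,-0.05,-8.5],[0,0,0,-8.5],[0,0,0,-8.5],[0,0,0,-8.5],[0,0,0,-8.5],[0,0,0,-8.5],[0,0,0,-8.5],[0,0,0,-8.5]]' 0.036 && python3 -c "
from h import *
go(626.5,-54,300,93.4)"
```

```text
time: 1.0
tool_pos: [170.8, -574.9, 301.9]
tcp_rot: [-180.0, -0.1, 93.4]
ft_force: [0.6, -1.1, -0.8]
finger_gap: 35.8
grip_force: 0.0
at [ 170.8 -574.9  301.9] [-1.80e+02 -1.00e-01  9.34e+01] F [ 0.6 -1.1 -0.8] gap 35.8 t 1.0 | shift [493.  485.7   2.3] turn -0.0
```

```bash
python3 -m handwheel '[[0.025,0.025,0,0],[0.025,0.025,0,0],[0.025,0.025,0,0],[0.025,0.025,0,0],[0.025,0.025,0,0],[0.025,0.025,0,0],[0.025,0.025,0,0],[0.025,0.025,0,0],[0.025,0.025,0,0],[0.025,0.025,0,0]]' >/dev/null; python3 -m handwheel '[[0.025,0.025,0,0],[0.025,0.025,0,0],[0.025,0.025,0,0],[0.025,0.025,0,0],[0.025,0.025,0,0],[0.025,0.025,0,0],[0.025,0.025,0,0],[0.025,0.025,0,0],[0.025,0.025,0,0],[0,0,0,0]]'; python3 - <<'E'
from h import *
go(626.5,-54,300,93.4)
s=r.sense();im=r.snapshot("wrist")[:,:,::-1]
cv2.imwrite("pics/w1.png",cv2.resize(im,None,fx=1.5,fy=1.5))
for n,X in dict(barL=(624.6,-11.3,185),barR=(628,-98,185),mid=(626.5,-54,185)).items(): print(n,wproj(s,X)*1.5)
E
```

```text
time: 3.0
tool_pos: [621.4, -71.9, 300.9]
tcp_rot: [-179.9, -0.1, 93.3]
ft_force: [-0.6, 0.0, -0.3]
finger_gap: 36.2
grip_force: 0.0
at [621.4 -71.9 300.9] [-1.799e+02 -1.000e-01  9.330e+01] F [-0.6  0.  -0.3] gap 36.2 t 3.0 | shift [17.6  6.1  0.9] turn -0.1
barL [395.20386575 180.08174819]
barR [391.98852463 307.14092435]
mid [393.96824085 244.76050726]
```

View pics/w1.png

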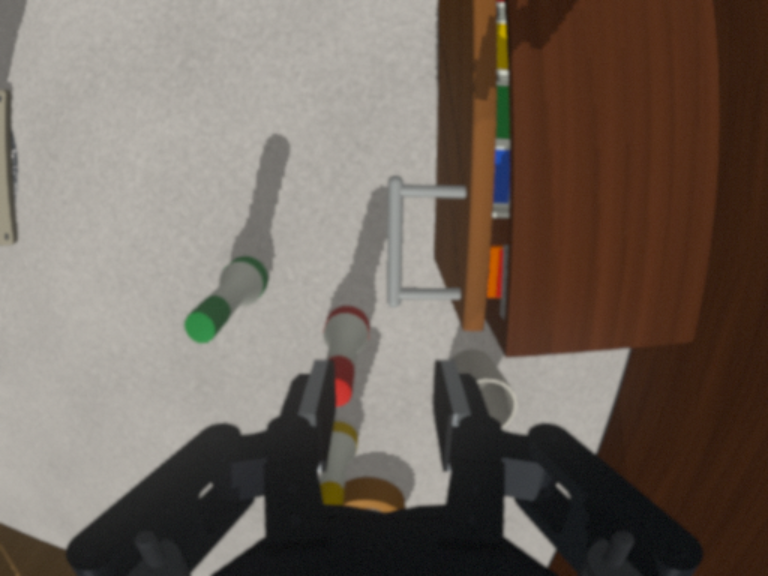

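The bar lies at (396,178)-(394,305), as predicted. The door's free end is at (464-484,330), the roof's front edge runs (510,120)→(505,355), and the red bay label is at top right.

```bash
python3 - <<'E'
from h import *
np.set_printoptions(suppress=True,precision=1)
s=r.sense()
f=lambda p,z:wplane(s,np.array(p)/1.5,z)[:2]
for n,p,z in [('barL',(396,178),190),('barR',(394,305),190),('freeOut',(464,330),205),('freeIn',(484,330),205),('out2',(473,60),205),('in2',(495,60),205),('roofcorner',(505,355),210),('roof2',(513,100),210)]: print(n,f(p,z))
go(626.5,-54,300,93.4)
E
```

```text
barL [623.9 -11.5]
barR [628.  -96.5]
freeOut [ 674.9 -105.9]
freeIn [ 688.5 -105.3]
out2 [664.6  65.3]
in2 [678.   67.1]
roofcorner [ 704.7 -121. ]
roof2 [689.3  43. ]
at [620.4 -73.7 301.1] [-179.9   -0.    93.2] F [ 0.1 -0.6 -0.1] gap 35.6 t 3.0 | shift [19.3  7.2  1.1] turn -0.2
```

```bash
python3 -m handwheel '[[0.019,0.006,0,0],[0,0,0.04,0],[0,0,0.04,0],[0,0,0.03,0],[0,0,0.02,0],[0,0,0,0]]'; python3 -m handwheel '[[0,0,0,0],[0,0,0,0],[0,0,0,0],[0,0,0,0],[0,0,0,0]]' 0 30
```

```text
time: 3.65
tool_pos: [621.7, -56.9, 168.0]
tcp_rot: [-179.6, -0.1, 93.0]
ft_force: [-0.5, 0.3, -0.7]
finger_gap: 35.8
grip_force: 0.0
time: 4.15
tool_pos: [625.4, -56.3, 173.4]
tcp_rot: [179.9, 0.0, 93.0]
ft_force: [-0.4, 0.0, -1.3]
finger_gap: -0.0
grip_force: 0.0
```

```bash
python3 - <<'E'
from h import *
go(); s=r.sense();im=r.snapshot("wrist")[:,:,::-1]
t=r.snapshot("scene")[:,:,::-1]
cv2.imwrite("pics/w2.png",np.hstack([im[40:340,150:450],cv2.resize(t[80:200,200:360],(400,300),interpolation=cv2.INTER_CUBIC)]))
go()
E
```

```text
at [625.4 -56.3 173.4] [179.9   0.   93. ] F [-0.4  0.  -1.3] gap -0.0 t 4.2 | shift [0. 0. 0.] turn None
at [625.1 -56.3 172.8] [180.    0.   93.1] F [ 0.4 -0.7 -0.4] gap 0.2 t 4.2 | shift [0. 0. 0.] turn None
```

View pics/w2.png

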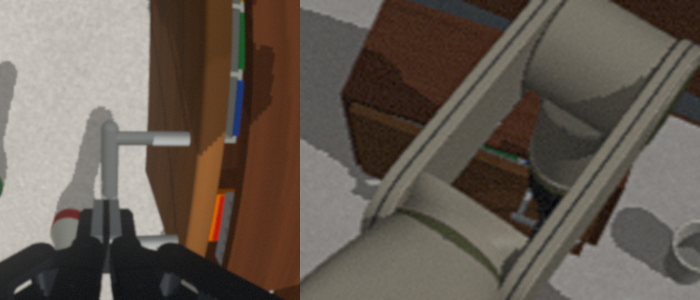

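```bash
python3 - <<'E'
from h import *
s=r.sense()
for z in (173,180,190,200,210): print(z,wproj(s,(625.3,-56.3,z))-[150,40], wproj(s,(624.5,-45,z))-[150,40])
d=rpy(s['tcp_rot'])
print([ (z,(wproj(s,(623.9,-11.5,z))-[150,40]).round(1)) for z in (175,185,190,195)])
E
```

```text
173 [106.78378337 191.17881906] [106.51016455 174.90836899]
180 [106.81765035 196.16612373] [106.53558273 179.45446267]
190 [106.86992146 203.904285  ] [106.57501609 186.54079799]
200 [106.92730261 212.45690373] [106.61859966 194.42133198]
210 [106.99046394 221.94304974] [106.66694872 203.22432415]
[(175, array([108.7, 123.2])), (185, array([108.8, 127.3])), (190, array([108.9, 129.6])), (195, array([109. , 131.9]))]
```

The picture shows the closed fingertips ending above the bar, around (105,208) in the crop, so I go 20 mm lower and grip again.

```bash
python3 -m handwheel '[[0,0,0,0],[0,0,0,0],[0,0,0,0],[0,0,0.01,0],[0,0,0.01,0],[0,0,0,0]]' 0.036;  python3 -m handwheel '[[0,0,0,0],[0,0,0,0],[0,0,0,0],[0,0,0,0],[0,0,0,0]]' 0 40
```

```text
time: 4.85
tool_pos: [623.3, -56.0, 149.4]
tcp_rot: [-179.8, -0.1, 93.0]
ft_force: [-0.4, 0.1, 0.1]
finger_gap: 36.2
grip_force: 0.0
time: 5.35
tool_pos: [625.1, -56.3, 152.6]
tcp_rot: [180.0, 0.0, 93.0]
ft_force: [1.3, 0.7, -1.4]
finger_gap: 8.0
grip_force: 39.0
```

```bash
python3 -m handwheel '[[0,-0.005,0,1],[0,-0.005,0,1],[0,-0.005,0,1],[0,-0.005,0,1],[0,-0.005,0,1],[0,0,0,0]]'; python3 -m handwheel '[[0,-0.003,0,0.6],[0,-0.002,0,0.4],[0,0,0,0]]'
```

```text
time: 5.95
tool_pos: [600.3, -51.1, 152.6]
tcp_rot: [179.9, -0.5, 88.1]
ft_force: [5.6, 21.5, -2.9]
finger_gap: 7.7
grip_force: 39.5
time: 6.25
tool_pos: [596.8, -50.2, 152.6]
tcp_rot: [179.8, -0.5, 87.2]
ft_force: [12.6, 23.3, -5.5]
finger_gap: 7.8
grip_force: 39.2
```

```bash
python3 -m handwheel '[[0,0,0,0],[0,0,0,0],[0,0,0,0],[0,0,-0.04,0],[0,0,-0.05,0],[0,0,-0.05,0],[0,0,0,0],[0,0,0,0]]' 0.036; python3 - <<'E'
from h import *
go();s=r.sense();im=r.snapshot("wrist")[:,:,::-1];go()
cv2.imwrite("pics/w3.png",cv2.resize(im,None,fx=1.5,fy=1.5)); cv2.imwrite("pics/w3r.png",im)
import pickle;pickle.dump(s,open("w3.pkl","wb"))
E
```

```text
time: 7.05
tool_pos: [595.9, -57.3, 295.0]
tcp_rot: [179.7, 0.1, 87.0]
ft_force: [0.5, 0.7, -0.7]
finger_gap: 36.2
grip_force: 0.0
at [595.9 -57.3 295. ] [1.797e+02 1.000e-01 8.700e+01] F [ 0.5  0.7 -0.7] gap 36.2 t 7.0 | shift [0. 0. 0.] turn None
at [595.  -57.1 292.5] [180.   0.  87.] F [-0.4  0.  -1. ] gap 35.8 t 7.1 | shift [0. 0. 0.] turn None
```

View pics/w3.png

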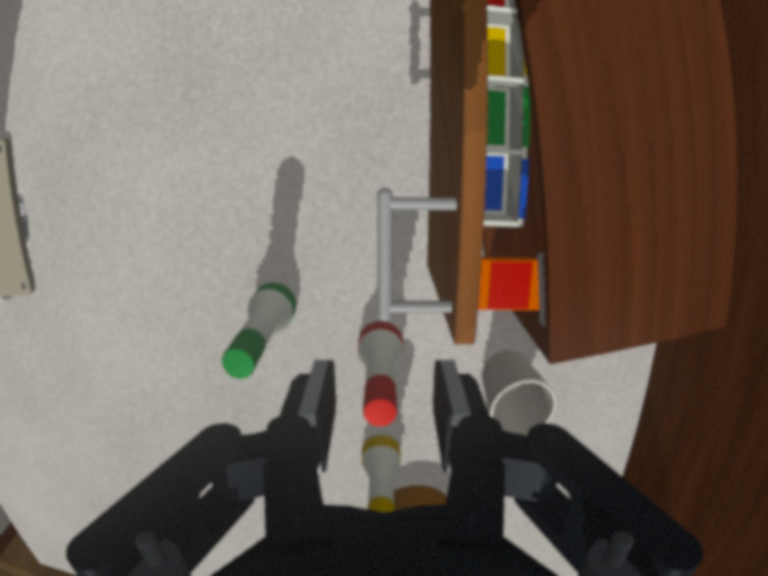

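The door is ajar at the catch and the red press area is centred at (511,285). The door's free end is at (455-475,343), the roof corner is at (550,362), and the bays are visible inside.

```bash
python3 - <<'E'
from h import *
np.set_printoptions(suppress=True,precision=1)
s=r.sense()
f=lambda p,z:wplane(s,np.array(p)/1.5,z)[:2]
for n,p,z in [('pad',(511,285),184),('barL',(385,192),190),('barR',(384,315),190),('freeOut',(455,343),205),('freeIn',(475,343),205),('in2',(487,100),205),('roofcorner',(550,362),210),('roof2',(536,190),210)]: print(n,f(p,z))
H=np.array([667.5,234])
for a in (-2,-2.5,-3,-3.5):
    A=np.deg2rad(a);P=lambda rr,u:H+rr*np.array([np.sin(A),-np.cos(A)])+u*np.array([np.cos(A),np.sin(A)])
    print(a,P(305,26),P(340,0),P(340,-15),P(285,-60))
X=f((511,285),184);go(X[0],X[1],230)
go(X[0],X[1],230)
E
```

```text
pad [680.4 -69.7]
barL [598.   -3.5]
barR [593.3 -84.3]
freeOut [ 638.5 -100.3]
freeIn [ 651.8 -101.2]
in2 [659.5  50.6]
roofcorner [ 704.  -117.1]
roof2 [687.1  -2.3]
-2 [682.8 -71.7] [ 655.6 -105.8] [ 640.6 -105.3] [597.6 -48.7]
-2.5 [680.2 -71.8] [ 652.7 -105.7] [ 637.7 -105. ] [595.1 -48.1]
-3 [677.5 -71.9] [ 649.7 -105.5] [ 634.7 -104.7] [592.7 -47.5]
-3.5 [674.8 -72. ] [ 646.7 -105.4] [ 631.8 -104.5] [590.2 -46.8]
at [595.  -57.1 292.5] [180.   0.  87.] F [-0.4  0.  -1. ] gap 35.8 t 7.1 | shift [-8.1 85.9 62.6] turn None
at [595.  -57.1 292.5] [180.   0.  87.] F [-0.4  0.  -1. ] gap 35.8 t 7.1 | shift [-8.1 85.9 62.6] turn None
```

```bash
python3 -m handwheel '[[0,0,0,8.5],[0,0,0,8.5],[0,0,0,8.5],[0,0,0,8.5],[0,0,0,8.5],[0,0,0,8.5],[0,0,0,8.5],[0,0,0,8.5],[0,0,0,8.5],[0,0,0,8.5]]' 0 >/dev/null; python3 -m handwheel '[[0,0,0,4.5],[0,0,0,0],[0,0,0,0]]'; python3 -c "
from h import *
go(677.5,-71,235)"
```

```text
time: 8.4
tool_pos: [594.2, -56.6, 290.7]
tcp_rot: [-180.0, 0.2, -2.3]
ft_force: [0.2, 0.2, -0.6]
finger_gap: -0.1
grip_force: 0.0
at [594.2 -56.6 290.7] [-180.     0.2   -2.3] F [ 0.2  0.2 -0.6] gap -0.1 t 8.4 | shift [84.  11.  55.4] turn None
```

```bash
python3 -m handwheel '[[0.042,0.0055,0,0],[0.042,0.0055,0,0],[0,0,0.03,0],[0,0,0.025,0],[0,0,0.02,0],[0,0,0.02,0],[0,0,0,0],[0,0,0,0]]'; python3 -m handwheel '[[0,0,0.005,0],[0,0,0.005,0],[0,0,0,0],[0,0,0,0]]';python3 -m handwheel '[[0,0,0.005,0],[0,0,0.005,0],[0,0,0,0],[0,0,0,0]]'
```

```text
time: 9.2
tool_pos: [677.9, -71.1, 197.0]
tcp_rot: [-180.0, 0.1, -2.4]
ft_force: [0.4, -0.4, 0.7]
finger_gap: -0.3
grip_force: 0.0
time: 9.6
tool_pos: [678.5, -71.1, 187.7]
tcp_rot: [180.0, -0.0, -2.4]
ft_force: [0.3, -0.2, 0.5]
finger_gap: 0.3
grip_force: 0.0
time: 10.0
tool_pos: [678.2, -71.1, 177.0]
tcp_rot: [-180.0, 0.0, -2.5]
ft_force: [0.3, 0.2, 0.6]
finger_gap: -0.4
grip_force: 0.0
```

```bash
python3 -m handwheel '[[0,0,0.005,0],[0,0,0.005,0],[0,0,0,0],[0,0,0,0]]'; python3 -m handwheel '[[0,0,0.005,0],[0,0,0,0],[0,0,0,0]]';python3 -m handwheel '[[0,0,0.005,0],[0,0,0,0],[0,0,0,0]]'
```

```text
time: 10.4
tool_pos: [678.2, -71.1, 167.1]
tcp_rot: [-180.0, 0.0, -2.5]
ft_force: [0.8, 0.0, 0.1]
finger_gap: 0.1
grip_force: 0.0
time: 10.7
tool_pos: [678.3, -71.1, 162.2]
tcp_rot: [-180.0, 0.0, -2.5]
ft_force: [-0.0, 0.0, -0.0]
finger_gap: 0.1
grip_force: 0.0
time: 11.0
tool_pos: [678.2, -71.1, 157.2]
tcp_rot: [-180.0, 0.0, -2.5]
ft_force: [-0.3, -0.5, 0.4]
finger_gap: 0.0
grip_force: 0.0
```

```bash
python3 - <<'E'
from h import *
s=r.sense();im=r.snapshot("wrist")[:,:,::-1]
cv2.imwrite("pics/w4.png",cv2.resize(im,None,fx=1.5,fy=1.5))
for z in (157,184): print(wproj(s,(678.2,-71.1,z))*1.5)
E
```

```text
[384.14724921 344.5071391 ]
[384.21711075 376.17407643]
```

View pics/w4.png

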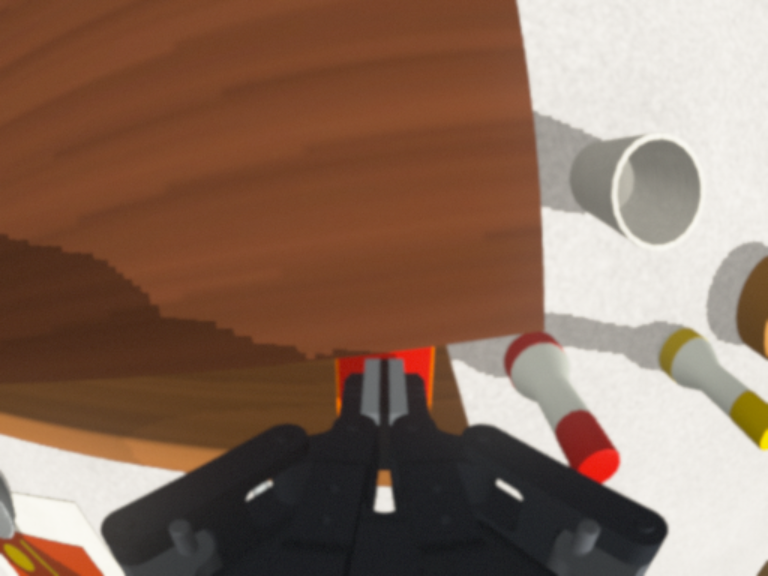

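The closed fingertips at (384,360) are right above the red pad but not touching yet, so I keep descending.

```bash
python3 -m handwheel '[[0,0,0.004,0],[0,0,0,0],[0,0,0,0]]';python3 -m handwheel '[[0,0,0.004,0],[0,0,0,0],[0,0,0,0]]'
```

```text
time: 11.35
tool_pos: [678.8, -71.2, 153.8]
tcp_rot: [180.0, -0.1, -2.5]
ft_force: [1.8, 0.1, 1.7]
finger_gap: 0.2
grip_force: 0.9
time: 11.65
tool_pos: [678.6, -71.2, 149.6]
tcp_rot: [180.0, -0.0, -2.5]
ft_force: [0.9, 0.2, 1.9]
finger_gap: 0.0
grip_force: 1.3
```

```bash
python3 -m handwheel '[[0,0,0.004,0],[0,0,0,0],[0,0,0,0]]';python3 -m handwheel '[[0,0,0.004,0],[0,0,0,0],[0,0,0,0]]'
```

```text
time: 11.95
tool_pos: [678.2, -71.2, 145.4]
tcp_rot: [180.0, 0.0, -2.5]
ft_force: [-0.3, -0.3, 4.6]
finger_gap: 0.2
grip_force: 2.1
time: 12.25
tool_pos: [678.4, -71.2, 141.7]
tcp_rot: [180.0, 0.0, -2.5]
ft_force: [-0.2, -0.2, 5.4]
finger_gap: -0.1
grip_force: 2.5
```

Contact came at a reported z of about 155, so the real tips are about 29 mm above the reported TCP. The catch is now about 14 mm down. I press a bit more and swing the door.

```bash
python3 -m handwheel '[[0,0,0.003,0],[0,0,0,0],[0,0,0,0]]';python3 -m handwheel '[[-0.0055,-0.0003,0,0],[-0.0055,-0.0003,0,0],[-0.0055,-0.0003,0,0],[-0.0055,-0.0003,0,0],[-0.0055,-0.0003,0,0],[0,0,0,0]]'
```

```text
time: 12.55
tool_pos: [678.5, -71.2, 139.0]
tcp_rot: [180.0, -0.0, -2.5]
ft_force: [-0.4, -0.4, 5.7]
finger_gap: 0.0
grip_force: 2.8
time: 13.15
tool_pos: [650.7, -68.8, 139.1]
tcp_rot: [180.0, -0.0, -2.5]
ft_force: [-1.5, -1.8, 6.8]
finger_gap: 0.1
grip_force: 2.8
```

```bash
python3 -m handwheel '[[-0.01,-0.0008,0,0],[-0.01,-0.0008,0,0],[-0.01,-0.0008,0,0],[-0.01,-0.0008,0,0],[-0.01,-0.0008,0,0],[0,0,0,0]]'
```

```text
time: 13.75
tool_pos: [600.6, -61.5, 139.0]
tcp_rot: [-179.9, -0.0, -2.4]
ft_force: [-0.0, 2.5, 5.8]
finger_gap: 0.0
grip_force: 2.8
```

```bash
python3 -c "
from h import *
cv2.imwrite('pics/s5.png',cv2.resize(np.hstack([r.snapshot('top')[100:240,190:330],r.snapshot('wrist')[200:340,170:400]])[:,:,::-1],None,fx=2,fy=2))"
```

```text
(no output)
```

View pics/s5.png

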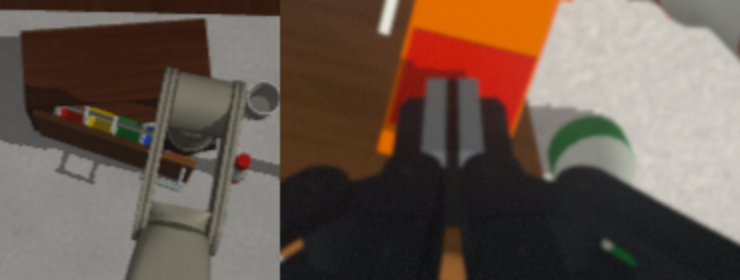

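The door is opening past the keeper with the fingers on the catch, so I continue the arc.

```bash
python3 -m handwheel '[[-0.0155,-0.003,0,0],[-0.0155,-0.004,0,0],[-0.0155,-0.005,0,0],[-0.0145,-0.0055,0,0],[-0.0145,-0.0065,0,0],[-0.014,-0.0075,0,0],[-0.0135,-0.0085,0,0],[-0.0135,-0.0085,0,0],[-0.013,-0.009,0,0],[-0.013,-0.0095,0,0]]';  python3 -m handwheel '[[-0.0115,-0.0105,0,0],[-0.0115,-0.0115,0,0],[-0.011,-0.0115,0,0],[-0.01,-0.0125,0,0],[-0.01,-0.0125,0,0],[-0.0075,-0.0135,0,0],[-0.007,-0.0135,0,0],[-0.006,-0.0145,0,0],[-0.006,-0.0145,0,0],[-0.0045,-0.014,0,0]]';python3 -m handwheel '[[-0.004,-0.013,0,0],[-0.004,-0.013,0,0],[-0.003,-0.012,0,0],[0,0,0,0],[0,0,0,0]]'
```

```text
time: 14.85
tool_pos: [462.1, 11.2, 139.3]
tcp_rot: [-180.0, -0.1, -2.5]
ft_force: [2.9, 1.2, 5.1]
finger_gap: 0.3
grip_force: 2.8
time: 15.85
tool_pos: [381.8, 143.1, 138.8]
tcp_rot: [180.0, 0.0, -2.5]
ft_force: [-1.7, -2.5, 5.8]
finger_gap: -0.1
grip_force: 3.3
time: 16.35
tool_pos: [372.9, 181.9, 139.0]
tcp_rot: [-180.0, -0.0, -2.4]
ft_force: [-0.3, 0.1, 6.3]
finger_gap: -0.1
grip_force: 2.8
```

```bash
python3 -m handwheel '[[0,0,-0.05,0],[0,0,-0.05,0],[0,0,-0.05,0],[0.0,0.03,-0.02,-8.5],[0.01,0.03,0,-8.5],[0.01,0.03,0,-8.5],[0.01,0.03,0,-8.5],[0.01,0.03,0,-8.5],[0.01,0.03,0,-8.5],[0,0,0,-8.5]]' 0.06 >/dev/null;  python3 -m handwheel '[[0,0,0,-8.5],[0,0,0,-8.5],[0,0,0,-8.5],[0,0,0,-8.5],[0,0,0,0],[0,0,0,0]]'
cat >> h.py <<'E'
def caps(names=("red","green","yellow")):
    out={}
    rng={"red":[(0,170,60),(6,255,255)],"green":[(55,110,30),(85,255,255)],"yellow":[(22,140,80),(34,255,255)]}
    px={}
    for v in("scene","top"):
        hsv=cv2.cvtColor(r.snapshot(v),cv2.COLOR_RGB2HSV)
        for n in names:
            m=cv2.inRange(hsv,*map(np.array,rng[n]));k,l,st,c=cv2.connectedComponentsWithStats(m)
            px[v,n]=[(c[i],st[i,4]) for i in range(1,k) if st[i,4]>=15]
    for n in names:
        res=[]
        for a,_ in px["scene",n]:
            for b,_ in px["top",n]:
                X=tri(a,b);A=toplane("scene",a,140);B=toplane("top",b,140)
                if np.hypot(*(A-B)[:2])<25 and 110<X[2]<260: res.append((X.round(0),((A+B)/2)[:2].round(1)))
        out[n]=res
    return out
E
python3 - <<'E'
from h import *
print(caps()); go()
s=r.sense();im=r.snapshot("wrist")[:,:,::-1]
cv2.imwrite("pics/w6.png",cv2.resize(im,None,fx=1.5,fy=1.5))
E
```

```text
time: 17.95
tool_pos: [473.1, 35.9, 308.0]
tcp_rot: [-179.9, -0.0, 90.6]
ft_force: [-1.1, -0.5, -0.3]
finger_gap: 60.1
grip_force: 0.0
{'red': [(array([ 586., -192.,  139.]), array([ 585.7, -192.3])), (array([373., 173., 189.]), array([377.8, 181.8]))], 'green': [(array([ 469., -140.,  142.]), array([ 469.2, -139.9]))], 'yellow': [(array([ 580., -352.,  141.]), array([ 580. , -352.2]))]}
at [473.3  35.8 308.3] [-180.    -0.    90.6] F [ 0.2 -0.3  1. ] gap 60.0 t 18.1 | shift [0. 0. 0.] turn None
```

View pics/w6.png

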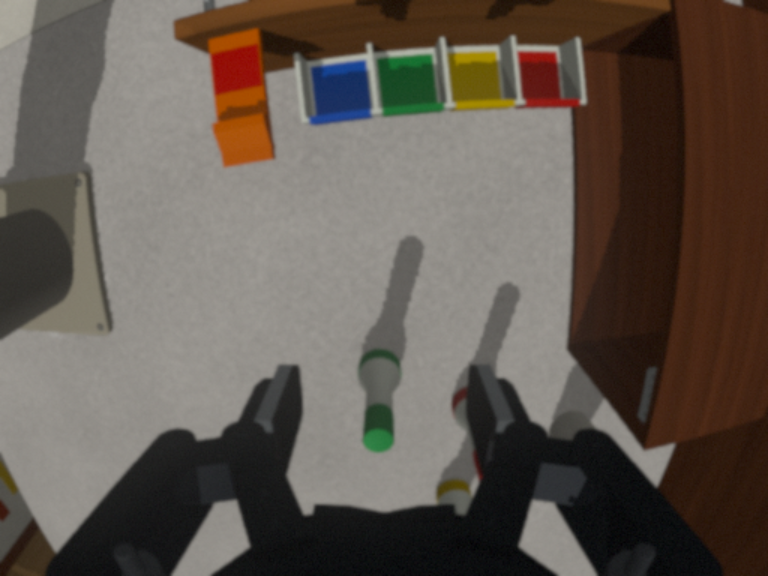

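Rack with bays from blue (342,88) to red (540,78); lip runs from (304,122) to (586,103). Green bottle's foot is at (380,365) and the door is wide open.

```bash
python3 - <<'E'
from h import *
np.set_printoptions(suppress=True,precision=1)
s=r.sense()
f=lambda p,z:wplane(s,np.array(p)/1.5,z)[:2]
for n,p,z in [('lipBlue',(304,122),85),('lipRed',(586,103),85),('wBG',(377,112),85),('wGY',(445,108),85),('wYR',(515,105),85),('flR',(541,78),40),('flY',(476,79),40),('flG',(408,83),40),('flB',(342,89),40),('doorin1',(220,43),205),('doorin2',(640,13),205),('grn foot',(380,360),32)]: print(n,f(p,z))
H=np.array([667.5,234])
for a in (-80,-82,-84,-86):
    A=np.deg2rad(a);P=lambda rr,u:H+rr*np.array([np.sin(A),-np.cos(A)])+u*np.array([np.cos(A),np.sin(A)])
    print(a,'rygb',P(56,30),P(120,30),P(184,30),P(248,30))
E
```

```text
lipBlue [401.7 139. ]
lipRed [657.6 169.6]
wBG [465.5 147.1]
wGY [524.4 152.4]
wYR [587.5 159.7]
flR [627.6 195.1]
flY [560.4 187.3]
flG [494.1 179.7]
flB [430.8 173.2]
doorin1 [368.2 188.2]
doorin2 [643.6 226. ]
grn foot [ 470.4 -117. ]
-80 rygb [617.6 194.7] [554.5 183.6] [491.5 172.5] [428.5 161.4]
-82 rygb [616.2 196.5] [552.8 187.6] [489.5 178.7] [426.1 169.8]
-84 rygb [614.9 198.3] [551.3 191.6] [487.6 184.9] [424.  178.2]
-86 rygb [613.7 200.2] [549.9 195.7] [486.  191.2] [422.2 186.8]
```

Model fit: door a≈-82.7°, with bay centres at red (615.7,197), yellow (552.3,189) and green (488.8,181). I grasp the green bottle at (469,-140) with yaw 97.3.

```bash
python3 -m handwheel '[[0,0,0,-6.7],[-0.035,-0.005,0,0],[-0.035,-0.005,0,0],[-0.035,-0.005,0,0],[-0.035,-0.006,0,0],[-0.034,-0.005,0,0],[0,0,0,0],[0,0,0,0]]'; python3 -c "
from h import *
print(caps(('green',)));go(469,-140,98,97.3)"
```

```text
time: 18.9
tool_pos: [470.3, -140.5, 308.3]
tcp_rot: [-180.0, -0.0, 97.3]
ft_force: [-0.9, 1.4, -0.6]
finger_gap: 60.1
grip_force: 0.0
{'green': [(array([ 465., -139.,  159.]), array([ 468.2, -140.3]))]}
at [ 470.5 -139.4  308.5] [180.   -0.   97.5] F [ 0.5  0.8 -0.2] gap 60.1 t 19.0 | shift [ -0.5  -1.6 210.5] turn 0.2
```

```bash
python3 -m handwheel '[[0,-0.001,0.04,0],[0,0,0.04,0],[0,0,0.04,0],[0,0,0.03,0],[0,0,0.03,0],[0,0,0.02,0],[0,0,0.01,0],[0,0,0,0],[0,0,0,0]]'; python3 -m handwheel '[[0,0,0,0],[0,0,0,0],[0,0,0,0],[0,0,0,0],[0,0,0,0],[0,0,0,0]]' 0 40
```

```text
time: 19.9
tool_pos: [470.3, -140.0, 99.7]
tcp_rot: [179.9, 0.0, 97.6]
ft_force: [-0.2, -0.5, 0.6]
finger_gap: 60.0
grip_force: 0.0
time: 20.5
tool_pos: [470.4, -140.8, 100.0]
tcp_rot: [179.9, 0.1, 97.5]
ft_force: [-1.3, 0.2, 6.9]
finger_gap: 28.9
grip_force: 39.4
```

```bash
python3 -m handwheel '[[0,0,-0.01,0],[0,0,-0.02,0],[0,0,-0.03,0],[0,0,-0.04,0],[0,0,-0.03,0],[0,0,0,0],[0,0,0,0]]'; python3 -m handwheel '[[0.02,0.004,0,0],[0.03,0.006,0,0],[0.03,0.006,0,0],[0.03,0.006,0,0],[0.03,0.006,0,0],[0.03,0.006,0,0],[0.03,0.006,0,0],[0.03,0.006,0,0],[0.03,0.006,0,0],[0.02,0.004,0,0]]'; python3 -m handwheel '[[0.016,0.002,0,0],[0,0,0,0],[0,0,0,0],[0,0,0,0]]'; python3 - <<'E'
from h import *
go(488.8,180.8,145)
s=r.sense();im=r.snapshot("wrist")[:,:,::-1]
cv2.imwrite("pics/w7.png",cv2.resize(im,None,fx=1.5,fy=1.5))
E
```

```text
time: 21.2
tool_pos: [469.9, -140.5, 229.5]
tcp_rot: [179.9, 0.1, 97.5]
ft_force: [-0.4, 0.0, -1.2]
finger_gap: 28.6
grip_force: 39.9
time: 22.2
tool_pos: [486.9, 146.4, 226.3]
tcp_rot: [-179.8, -0.0, 97.6]
ft_force: [1.1, -0.7, -0.8]
finger_gap: 28.7
grip_force: 39.9
time: 22.6
tool_pos: [487.8, 159.9, 227.6]
tcp_rot: [-179.9, 0.0, 97.5]
ft_force: [-0.9, 0.8, -1.5]
finger_gap: 28.8
grip_force: 39.9
at [487.8 159.9 227.6] [-179.9    0.    97.5] F [-0.9  0.8 -1.5] gap 28.8 t 22.6 | shift [20.6  3.8 82.6] turn None
```

View pics/w7.png

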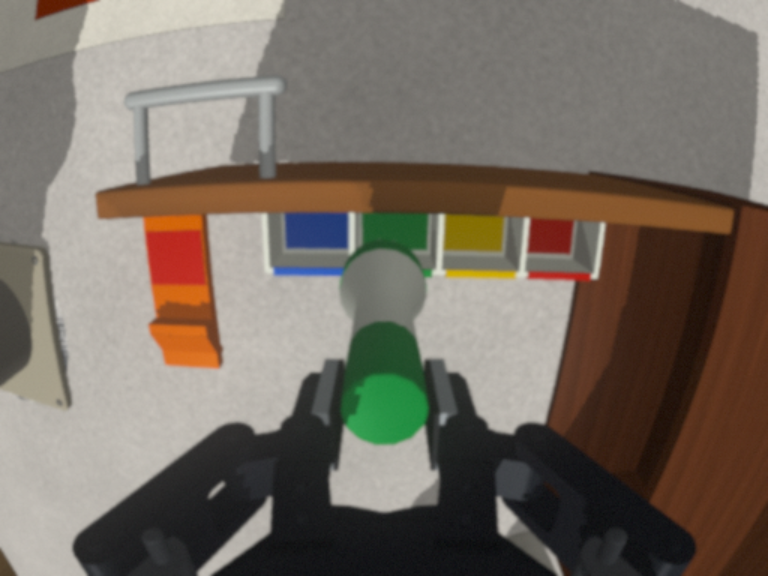

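Green bottle is held upright; bay walls at (354,272) and (437,272), cap top centred at (385,405).

```bash
python3 - <<'E'
from h import *
np.set_printoptions(suppress=True,precision=1)
s=r.sense()
f=lambda p,z:wplane(s,np.array(p)/1.5,z)[:2]
for n,p,z in [('wBG',(354,273),85),('wGY',(439,273),85),('wYR',(523,276),85),('lipR',(600,278),85),('lipB',(268,272),85),('cap',(385,405),278),('foot',(383,285),160),('din1',(115,217),205),('din2',(725,233),205)]: print(n,f(p,z))
E
```

```text
wBG [467.  146.8]
wGY [529.2 155.1]
wYR [594.  161.7]
lipR [660.7 169.4]
lipB [402.3 139.3]
cap [487.6 163.3]
foot [486.4 164.9]
din1 [347.3 197.9]
din2 [667.  234.9]
```

```bash
python3 -m handwheel '[[0.0185,0.0085,0,0],[0,0,0.015,0],[0,0,0.015,0],[0,0,0.01,0],[0,0,0.01,0],[0,0,0,0],[0,0,0,0]]'; python3 -m handwheel '[[0,0,0.01,0],[0,0,0.01,0],[0,0,0.005,0],[0,0,0.005,0],[0,0,0,0],[0,0,0,0]]'
```

```text
time: 23.35
tool_pos: [494.1, 180.0, 178.3]
tcp_rot: [-180.0, 0.0, 97.5]
ft_force: [-0.3, -0.1, -0.0]
finger_gap: 29.0
grip_force: 39.9
time: 23.95
tool_pos: [494.2, 180.3, 148.5]
tcp_rot: [-180.0, -0.0, 97.5]
ft_force: [-0.4, 0.6, -1.7]
finger_gap: 28.4
grip_force: 40.0
```

```bash
python3 -m handwheel '[[0,0,0.003,0],[0,0,0.003,0],[0,0,0,0],[0,0,0,0]]'; python3 -m handwheel '[[0,0,0.002,0],[0,0,0,0],[0,0,0,0]]'
```

```text
time: 24.35
tool_pos: [494.1, 180.2, 142.4]
tcp_rot: [-180.0, 0.0, 97.5]
ft_force: [0.3, 0.3, -0.3]
finger_gap: 28.4
grip_force: 40.0
time: 24.65
tool_pos: [494.2, 180.2, 140.5]
tcp_rot: [-180.0, -0.0, 97.5]
ft_force: [0.5, -1.1, -1.8]
finger_gap: 28.7
grip_force: 40.0
```

```bash
python3 -m handwheel '[[0,0,0.001,0],[0,0,0,0],[0,0,0,0],[0,0,0,0],[0,0,-0.02,0],[0,0,-0.04,0],[0,0,-0.05,0],[0,0,-0.05,0],[0,0,0,0],[0,0,0,0]]' 0.05; python3 -c "
from h import *
print(caps()); go(585.5,-192.3,300)"
```

```text
time: 25.65
tool_pos: [495.2, 180.5, 301.5]
tcp_rot: [179.8, -0.0, 97.5]
ft_force: [0.4, 0.2, -1.0]
finger_gap: 49.8
grip_force: 0.0
{'red': [(array([ 586., -193.,  136.]), array([ 585. , -192.3])), (array([373., 173., 190.]), array([377.7, 181.9]))], 'green': [(array([485., 171., 209.]), array([498.7, 183.2]))], 'yellow': [(array([536., 156., 153.]), array([538.9, 158.5])), (array([ 580., -352.,  139.]), array([ 579.8, -352.2]))]}
at [493.7 180.1 298.2] [-179.9    0.    97.5] F [ 0.4  0.3 -0.2] gap 49.6 t 25.8 | shift [-381.2   42.2   -1.8] turn None
```

```bash
python3 -m handwheel '[[-0.032,0.0035,0,0],[-0.032,0.0035,0,0],[-0.032,0.0035,0,0],[-0.032,0.0035,0,0],[-0.032,0.0035,0,0],[-0.032,0.0035,0,0],[-0.032,0.0035,0,0],[-0.032,0.0035,0,0],[-0.032,0.0035,0,0],[-0.032,0.0035,0,0]]' 0.06 >/dev/null; python3 -m handwheel '[[-0.03,0.0035,0,0],[-0.03,0.0035,0,0],[0,0,0,0],[0,0,0,0]]'; python3 -c "
from h import *
print(caps()); go(585.5,-192.3,98)"
```

```text
time: 27.15
tool_pos: [584.7, -191.1, 297.0]
tcp_rot: [-179.8, -0.1, 97.4]
ft_force: [0.2, 0.3, 0.0]
finger_gap: 59.8
grip_force: 0.0
{'red': [(array([373., 173., 190.]), array([377.9, 181.9]))], 'green': [(array([492., 180., 179.]), array([499.9, 187.1]))], 'yellow': []}
at [ 585.1 -190.1  298.3] [-1.799e+02 -1.000e-01  9.750e+01] F [-0.5  0.1  0.3] gap 60.1 t 27.2 | shift [ -2.6   0.4 200.3] turn None
```

Green stands in its bay, with its cap triangulated at (492,180,179). Red next.

```bash
python3 -m handwheel '[[-0.001,0,0.04,0],[0,0,0.04,0],[0,0,0.04,0],[0,0,0.03,0],[0,0,0.03,0],[0,0,0.015,0],[0,0,0.005,0],[0,0,0,0],[0,0,0,0]]'; python3 -m handwheel '[[0,0,0,0],[0,0,0,0],[0,0,0,0],[0,0,0,0],[0,0,0,0],[0,0,0,0]]' 0 40;  python3 -m handwheel '[[0,0,-0.01,0],[0,0,-0.02,0],[0,0,-0.03,0],[0,0,-0.04,0],[0,0,-0.04,0],[0,0,-0.04,0],[0,0,-0.03,0],[0,0,0,0],[0,0,0,0]]'; python3 -c "
from h import *
go(619,198,300)"
```

```text
time: 28.15
tool_pos: [587.0, -192.2, 101.6]
tcp_rot: [179.9, 0.1, 97.5]
ft_force: [-0.4, 0.0, 0.4]
finger_gap: 59.5
grip_force: 0.0
time: 28.75
tool_pos: [586.6, -192.5, 101.1]
tcp_rot: [179.9, 0.1, 97.5]
ft_force: [-1.2, 0.4, 5.9]
finger_gap: 28.5
grip_force: 39.5
time: 29.65
tool_pos: [586.0, -192.1, 310.2]
tcp_rot: [179.9, 0.0, 97.5]
ft_force: [-0.2, -0.6, -2.4]
finger_gap: 28.1
grip_force: 40.0
at [ 586.  -192.1  310.2] [179.9   0.   97.5] F [-0.2 -0.6 -2.4] gap 28.1 t 29.6 | shift [382.4  83.8  10. ] turn None
```

```bash
python3 -m handwheel '[[0.02,0.004,0,0],[0.032,0.007,0,0],[0.032,0.007,0,0],[0.032,0.007,0,0],[0.032,0.007,0,0],[0.032,0.007,0,0],[0.032,0.007,0,0],[0.032,0.007,0,0],[0.032,0.007,0,0],[0.032,0.007,0,0]]' >/dev/null; python3 -m handwheel '[[0.032,0.007,0,0],[0.025,0.006,0,0],[0.0156,0.005,0.03,0],[0,0,0.03,0],[0,0,0,0],[0,0,0,0],[0,0,0,0]]'; python3 - <<'E'
from h import *
go(621,196.5,145)
s=r.sense();im=r.snapshot("wrist")[:,:,::-1]; go(621,196.5,145)
cv2.imwrite("pics/w8.png",cv2.resize(im,None,fx=1.5,fy=1.5))
E
```

```text
time: 31.35
tool_pos: [620.7, 196.0, 251.0]
tcp_rot: [179.9, -0.0, 97.5]
ft_force: [0.4, 0.0, -1.7]
finger_gap: 28.4
grip_force: 40.0
at [620.7 196.  251. ] [179.9  -0.   97.5] F [ 0.4  0.  -1.7] gap 28.4 t 31.4 | shift [  0.4   0.2 106. ] turn None
at [621.1 196.1 251.6] [179.8  -0.   97.5] F [ 0.   0.2 -1.4] gap 28.4 t 31.4 | shift [  0.4  -0.3 106.6] turn None
```

View pics/w8.png

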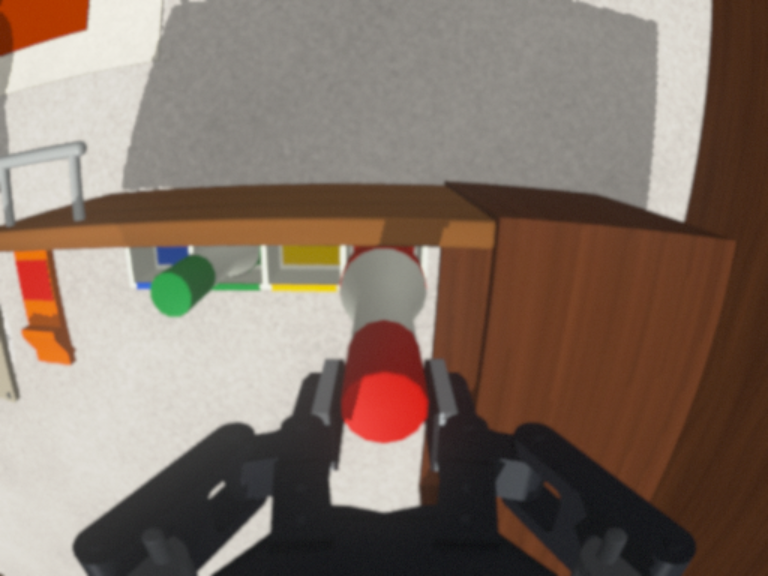

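Red is centred above its bay (walls at columns 345 and 428, bottle at 384), and green stands in its own bay. I lower it.

```bash
python3 -m handwheel '[[0,0,0.02,0],[0,0,0.02,0],[0,0,0.02,0],[0,0,0.015,0],[0,0,0.01,0],[0,0,0.01,0],[0,0,0.005,0],[0,0,0,0],[0,0,0,0]]'; python3 -m handwheel '[[0,0,0.003,0],[0,0,0.003,0],[0,0,0.002,0],[0,0,0,0],[0,0,0,0]]'
```

```text
time: 32.3
tool_pos: [620.5, 196.6, 150.2]
tcp_rot: [179.9, -0.0, 97.5]
ft_force: [-1.1, 0.1, -2.5]
finger_gap: 28.4
grip_force: 40.1
time: 32.8
tool_pos: [620.1, 196.4, 141.5]
tcp_rot: [-180.0, -0.0, 97.5]
ft_force: [-0.5, -0.3, -2.3]
finger_gap: 28.9
grip_force: 40.2
```

```bash
python3 -m handwheel '[[0,0,0.001,0],[0,0,0,0],[0,0,0,0],[0,0,0,0],[0,0,-0.02,0],[0,0,-0.04,0],[0,0,-0.05,0],[0,0,-0.05,0],[0,0,0,0],[0,0,0,0]]' 0.05; python3 -c "
from h import *
print(caps()); go(580,-352.2,300)"
```

```text
time: 33.8
tool_pos: [621.3, 196.7, 303.3]
tcp_rot: [179.7, -0.0, 97.5]
ft_force: [-0.8, 0.0, -1.4]
finger_gap: 50.1
grip_force: 0.0
{'red': [(array([612., 189., 200.]), array([630.1, 200.2])), (array([121., 492., 182.]), array([117.4, 509.8]))], 'green': [], 'yellow': [(array([ 619., -401.,  132.]), array([ 616.2, -398.6]))]}
at [619.8 196.4 299.2] [-179.9    0.    97.5] F [ 0.2  0.1 -0.8] gap 49.9 t 33.9 | shift [-5.386e+02 -1.112e+02 -5.000e-01] turn None
```

Yellow has been knocked to about (616,-399). I follow it.

```bash
python3 -m handwheel '[[-0.035,-0.0048,0,0],[-0.035,-0.0048,0,0],[-0.035,-0.0048,0,0],[-0.035,-0.0048,0,0],[-0.035,-0.0048,0,0],[-0.035,-0.0048,0,0],[-0.035,-0.0048,0,0],[-0.035,-0.0048,0,0],[-0.035,-0.0048,0,0],[-0.035,-0.0048,0,0]]' 0.06 >/dev/null; python3 -m handwheel '[[-0.035,-0.0048,0,0],[-0.035,-0.0048,0,0],[-0.035,-0.0048,0,0],[-0.035,-0.0048,0,0],[-0.02,-0.003,0,0],[0,0,0,0],[0,0,0,0],[0,0,0,0]]'; python3 - <<'E'
from h import *
print(caps()); go(616,-398.6,300)
s=r.sense();im=r.snapshot("wrist")[:,:,::-1]; go(616,-398.6,98)
cv2.imwrite("pics/w9.png",cv2.resize(im,None,fx=1.5,fy=1.5))
E
```

```text
time: 35.7
tool_pos: [617.2, -317.2, 299.4]
tcp_rot: [-179.9, -0.1, 97.6]
ft_force: [0.1, 0.3, -0.9]
finger_gap: 60.0
grip_force: 0.0
{'red': [(array([618., 197., 188.]), array([633. , 206.2])), (array([373., 173., 190.]), array([377.9, 181.8]))], 'green': [(array([493., 180., 175.]), array([499.5, 186.6]))], 'yellow': []}
at [ 617.6 -317.   300.2] [-180.    -0.    97.6] F [ 0.4 -0.2 -0.2] gap 60.1 t 35.8 | shift [-80.6 -12.4   0.2] turn None
at [ 617.6 -317.1  300.5] [-180.    -0.    97.6] F [-0.3  0.6  0.6] gap 59.8 t 35.9 | shift [-80.6 -12.4 202.5] turn None
```

View pics/w9.png

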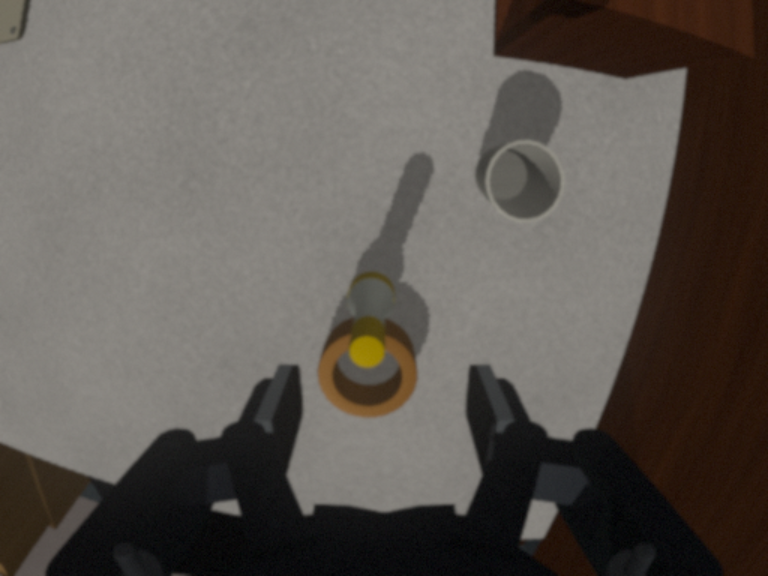

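Yellow stands upright beside the tape, with its cap top at (367,351) and foot band at (371,285).

```bash
python3 - <<'E'
from h import *
s=r.sense()
X=wplane(s,np.array((367,352))/1.5,150); print(X); print(wplane(s,np.array((368,367))/1.5,48), wplane(s,np.array((372,300))/1.5,32)); go(X[0],X[1],100)
E
```

```text
[ 614.29909873 -397.13549388  150.        ]
[ 620.12731881 -466.86148027   48.        ] [ 615.22677976 -395.64139951   32.        ]
at [ 617.6 -317.1  300.5] [-180.    -0.    97.6] F [-0.3  0.6  0.6] gap 59.8 t 35.9 | shift [-78.9 -13.9 200.5] turn None
```

```bash
python3 -m handwheel '[[-0.04,-0.0065,0,0],[-0.0395,-0.0065,0,0],[0,0,0.04,0],[0,0,0.04,0],[0,0,0.04,0],[0,0,0.04,0],[0,0,0.025,0],[0,0,0.015,0],[0,0,0,0],[0,0,0,0]]'; python3 -m handwheel '[[0,0,0,0],[0,0,0,0],[0,0,0,0],[0,0,0,0],[0,0,0,0],[0,0,0,0]]' 0 40;  python3 -m handwheel '[[0,0,-0.01,0],[0,0,-0.02,0],[0,0,-0.03,0],[0,0,-0.04,0],[0,0,-0.04,0],[0,0,-0.04,0],[0,0,-0.03,0],[0,0,0,0],[0,0,0,0]]'; python3 -c "
from h import *
go(557.7,188.3,310)"
```

```text
time: 36.85
tool_pos: [615.7, -399.0, 102.1]
tcp_rot: [179.9, 0.1, 97.5]
ft_force: [0.5, -1.0, 0.0]
finger_gap: 60.1
grip_force: 0.0
time: 37.45
tool_pos: [615.9, -399.9, 103.3]
tcp_rot: [179.9, 0.2, 97.5]
ft_force: [-1.1, 0.5, 6.1]
finger_gap: 28.2
grip_force: 39.4
time: 38.35
tool_pos: [615.2, -399.0, 311.4]
tcp_rot: [179.9, 0.1, 97.5]
ft_force: [-0.7, 0.7, -3.2]
finger_gap: 28.5
grip_force: 39.9
at [ 615.2 -399.   311.4] [1.799e+02 1.000e-01 9.750e+01] F [-0.7  0.7 -3.2] gap 28.5 t 38.4 | shift [589.8  20.    0.7] turn None
```

```bash
python3 -m handwheel '[[0.02,0.001,0,0],[0.035,0.001,0,0],[0.035,0.001,0,0],[0.035,0.001,0,0],[0.035,0.001,0,0],[0.035,0.001,0,0],[0.035,0.001,0,0],[0.035,0.001,0,0],[0.035,0.001,0,0],[0.035,0.001,0,0]]' >/dev/null; python3 -m handwheel '[[0.035,0.001,0,0],[0.035,0.001,0,0],[0.035,0.001,0,0],[0.035,0.001,0,0],[0.035,0.001,0,0],[0.035,0.001,0,0],[0.025,0.002,0,0],[0.02,0.002,0,0],[0,0,0,0],[0,0,0,0]]'; python3 - <<'E'
from h import *
go(557.4,188.4,250)
s=r.sense();im=r.snapshot("wrist")[:,:,::-1]; go(557.4,188.4,250)
cv2.imwrite("pics/w10.png",cv2.resize(im,None,fx=1.5,fy=1.5))
E
```

```text
time: 40.35
tool_pos: [556.5, 188.5, 308.1]
tcp_rot: [-179.8, 0.0, 97.6]
ft_force: [0.2, -0.7, -3.0]
finger_gap: 28.4
grip_force: 40.0
at [556.5 188.5 308.1] [-179.8    0.    97.6] F [ 0.2 -0.7 -3. ] gap 28.4 t 40.4 | shift [-0.2  1.1 58.1] turn None
at [556.8 187.9 308.7] [-179.8    0.    97.5] F [ 0.3 -0.8 -2.6] gap 28.4 t 40.4 | shift [ 0.5  0.8 58.7] turn None
```

```bash
python3 -m handwheel '[[0.0005,0.001,0.03,0],[0,0,0.03,0],[0,0,0.03,0],[0,0,0.025,0],[0,0,0.015,0],[0,0,0.01,0],[0,0,0.01,0],[0,0,0.008,0],[0,0,0,0],[0,0,0,0]]'; python3 -m handwheel '[[0,0,0.003,0],[0,0,0.003,0],[0,0,0.002,0],[0,0,0,0],[0,0,0,0]]'
```

```text
time: 41.4
tool_pos: [558.7, 189.4, 153.1]
tcp_rot: [180.0, -0.0, 97.5]
ft_force: [0.3, -0.2, -2.0]
finger_gap: 28.5
grip_force: 40.0
time: 41.9
tool_pos: [558.3, 189.3, 144.4]
tcp_rot: [-180.0, 0.0, 97.5]
ft_force: [0.2, 0.1, -1.9]
finger_gap: 28.2
grip_force: 40.0
```

```bash
python3 -m handwheel '[[0,0,0.002,0],[0,0,0.001,0],[0,0,0,0],[0,0,0,0]]'; python3 -m handwheel '[[0,0,0,0],[0,0,0,0],[0,0,0,0],[0,0,0,0],[0,0,-0.02,0],[0,0,-0.04,0],[0,0,-0.05,0],[0,0,-0.05,0],[0,0,-0.03,0],[0,0,0,0]]' 0.042; python3 -m handwheel '[[-0.03,0,0,0],[-0.04,0,0,0],[-0.04,0,0,0],[-0.04,0,0,0],[-0.04,0,0,0],[-0.04,0,0,0],[-0.03,0,0,0],[0,0,0,0],[0,0,0,0]]' 0; python3 - <<'E'
from h import *
print(caps()); s=r.sense(); im=r.snapshot("wrist")[:,:,::-1]; go()
cv2.imwrite("pics/w11r.png",im)
E
```

```text
time: 42.3
tool_pos: [559.1, 189.6, 143.2]
tcp_rot: [179.9, -0.0, 97.5]
ft_force: [-2.8, -0.2, 5.4]
finger_gap: 28.3
grip_force: 40.9
time: 43.3
tool_pos: [560.6, 189.8, 338.4]
tcp_rot: [179.4, -0.1, 97.5]
ft_force: [0.1, 0.4, -0.1]
finger_gap: 42.0
grip_force: 0.0
time: 44.2
tool_pos: [592.1, -68.9, 330.2]
tcp_rot: [-179.9, -0.1, 97.4]
ft_force: [-0.6, 0.4, 0.9]
finger_gap: -0.1
grip_force: 0.0
{'red': [(array([609., 195., 223.]), array([633.2, 211.7]))], 'green': [], 'yellow': []}
at [592.3 -67.3 331.1] [-180.    -0.    97.6] F [-0.8 -0.3  0.6] gap 0.1 t 44.4 | shift [0. 0. 0.] turn None
```

```bash
python3 - <<'E'
from h import *
np.set_printoptions(suppress=True,precision=0)
s=r.sense();im=cv2.imread("pics/w11r.png");hsv=cv2.cvtColor(im,cv2.COLOR_BGR2HSV)
for n,lo,hi,X in [("red",(0,150,60),(6,255,255),(620.5,196.5)),("green",(55,90,25),(85,255,255),(494.2,180.2)),("yellow",(22,120,70),(34,255,255),(558,189))]:
    m=cv2.inRange(hsv,lo,hi);k,l,st,c=cv2.connectedComponentsWithStats(m)
    print(n,wproj(s,(*X,190)),wproj(s,(*X,146)),[(st[i],c[i]) for i in range(1,k) if st[i,4]>60])
E
```

```text
red [315. -53.] [308. -37.] [(array([281,   0,  39,   8, 241], dtype=int32), array([301.,   3.]))]
green [197. -53.] [203. -38.] [(array([191,   0,  39,   6, 205], dtype=int32), array([210.,   2.]))]
yellow [256. -56.] [256. -40.] [(array([237,   0,  37,   5, 183], dtype=int32), array([255.,   2.]))]
```

```bash
python3 -m handwheel '[[0.04,0,0,0],[0.04,0,0,0],[0.04,-0.02,0,0],[0.01,-0.02,0,0],[0,0,0,0],[0,0,0,0]]'; python3 - <<'E'
from h import *
s=r.sense(); im=r.snapshot("wrist")[:,:,::-1]; go(374,290,331)
cv2.imwrite("pics/w12.png",cv2.resize(im,None,fx=1.5,fy=1.5))
E
```

```text
time: 44.95
tool_pos: [535.6, 56.3, 331.9]
tcp_rot: [179.9, 0.0, 97.6]
ft_force: [-0.1, 0.5, 0.4]
finger_gap: -0.1
grip_force: 0.0
at [535.9  55.7 331.7] [180.    0.   97.6] F [ 0.  -0.4  0.9] gap 0.3 t 45.0 | shift [ 253.6 -129.6    0.5] turn None
```

View pics/w12.png

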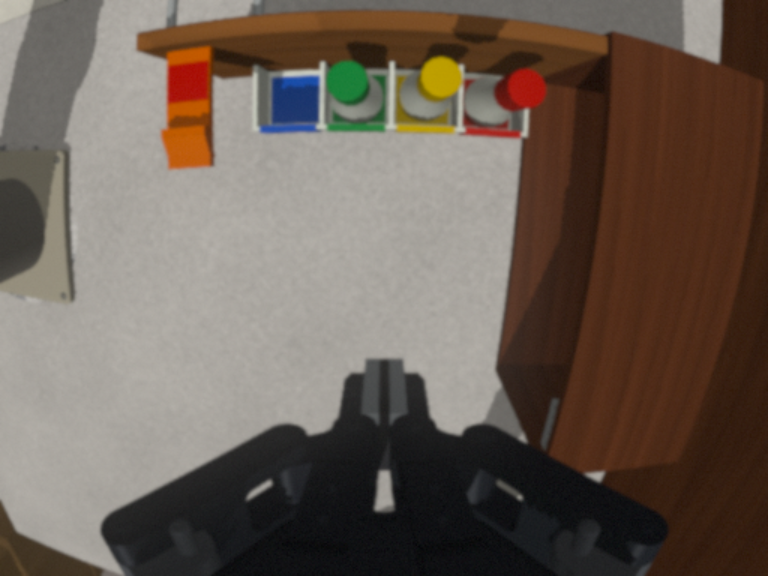

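All three bottles stand in their own bays: green (350,85), yellow (435,80), red (510,90). Next I go over the door to its outer side to push it shut.

```bash
python3 -m handwheel '[[0.036,-0.0185,0,0],[0.036,-0.0185,0,0],[0.036,-0.0185,0,0],[0.036,-0.0185,0,0],[0.036,-0.0185,0,0],[0.036,-0.0185,0,0],[0.037,-0.0185,0,0],[0,0,0,0],[0,0,0,0]]'; python3 -m handwheel '[[0,0,0.04,0],[0,0,0.04,0],[0,0,0.04,0],[0,0,0.04,0],[0,0,0.025,0],[0,0,0,0],[0,0,0,0]]'
```

```text
time: 45.9
tool_pos: [374.4, 289.5, 331.4]
tcp_rot: [180.0, 0.0, 97.6]
ft_force: [0.7, -0.5, -0.1]
finger_gap: 0.1
grip_force: 0.0
time: 46.6
tool_pos: [375.1, 288.1, 147.0]
tcp_rot: [-180.0, 0.0, 97.4]
ft_force: [-0.6, -0.2, 1.3]
finger_gap: -0.1
grip_force: 0.0
```

```bash
python3 -m handwheel '[[-0.006,-0.001,0.005,0],[-0.008,-0.001,0,0],[-0.01,-0.002,0,0],[-0.013,-0.002,0,0],[-0.014,-0.002,0,0],[-0.014,-0.002,0,0],[-0.014,-0.0015,0,0],[0,0,0,0]]'; python3 -m handwheel '[[-0.013,0,0,0],[-0.013,0,0,0],[-0.013,0.001,0,0],[-0.013,0.001,0,0],[-0.0125,0.002,0,0],[-0.0125,0.002,0,0],[-0.0125,0.003,0,0],[-0.0125,0.004,0,0],[-0.012,0.004,0,0],[-0.012,0.0045,0,0]]'
```

```text
time: 47.4
tool_pos: [373.2, 207.2, 141.4]
tcp_rot: [-180.0, 0.0, 97.4]
ft_force: [0.3, 0.1, -0.3]
finger_gap: -0.4
grip_force: 0.0
time: 48.4
tool_pos: [411.2, 86.4, 141.4]
tcp_rot: [-180.0, -0.0, 97.5]
ft_force: [-0.3, 1.2, 0.3]
finger_gap: -0.2
grip_force: 0.6
```

```bash
python3 -m handwheel '[[-0.0115,0.005,0,0],[-0.0115,0.0055,0,0],[-0.0115,0.007,0,0],[-0.011,0.008,0,0],[-0.0105,0.0085,0,0],[-0.0105,0.009,0,0],[-0.01,0.0095,0,0],[-0.01,0.01,0,0],[-0.009,0.0105,0,0],[-0.0085,0.0115,0,0]]'; python3 -m handwheel '[[-0.0085,0.0115,0,0],[-0.0085,0.0115,0,0],[-0.008,0.012,0,0],[-0.0075,0.012,0,0],[-0.0065,0.012,0,0],[-0.0055,0.0115,0,0],[-0.0055,0.0115,0,0],[-0.005,0.011,0,0],[0,0,0,0]]'; python3 -c "
from h import *
go(589.5,-51)"
```

```text
time: 49.4
tool_pos: [509.1, -5.9, 141.2]
tcp_rot: [-180.0, 0.0, 97.5]
ft_force: [-1.9, -0.8, 1.2]
finger_gap: 0.1
grip_force: 0.9
time: 50.3
tool_pos: [609.2, -48.2, 141.1]
tcp_rot: [180.0, 0.0, 97.5]
ft_force: [0.5, -0.7, 0.9]
finger_gap: -0.1
grip_force: 0.0
at [609.2 -48.2 141.1] [180.    0.   97.5] F [ 0.5 -0.7  0.9] gap -0.1 t 50.3 | shift [ -0.2 -19.9  -0. ] turn None
```

```bash
python3 -m handwheel '[[-0.001,0.004,0,0],[0,0.003,0,0],[0,0,0,0]]'; python3 -m handwheel '[[0,0.003,0,0],[0,0.003,0,0],[0,0,0,0]]';  python3 - <<'E'
from h import *
s=r.sense(); im=r.snapshot("wrist")[:,:,::-1]; go()
cv2.imwrite("pics/w13r.png",im)
E
```

```text
time: 50.6
tool_pos: [615.0, -47.3, 141.5]
tcp_rot: [180.0, 0.0, 97.5]
ft_force: [-0.4, 0.5, 0.8]
finger_gap: 0.1
grip_force: 0.0
time: 50.9
tool_pos: [620.4, -46.6, 141.4]
tcp_rot: [-179.9, 0.0, 97.5]
ft_force: [-3.3, -1.6, 1.4]
finger_gap: 0.1
grip_force: 1.8
at [620.5 -46.6 141.5] [-179.9    0.    97.5] F [-4.4 -0.9  1. ] gap -0.0 t 51.0 | shift [0. 0. 0.] turn None
```

```bash
for i in 1; do python3 -m handwheel '[[0,0.003,0,0],[0,0,0,0]]'|sed -n 2,4p; done; python3 -m handwheel '[[0,0.003,0,0],[0,0,0,0]]'|sed -n 2,4p; python3 -m handwheel '[[0,0.003,0,0],[0,0,0,0]]'|sed -n 2,4p
```

```text
tool_pos: [620.7, -46.6, 141.4]
tcp_rot: [-179.6, -0.0, 97.5]
ft_force: [-19.1, -1.3, 9.3]
tool_pos: [620.8, -46.5, 141.3]
tcp_rot: [-179.3, -0.0, 97.5]
ft_force: [-34.8, -3.0, 19.8]
tool_pos: [620.9, -46.5, 141.3]
tcp_rot: [-178.9, -0.1, 97.5]
ft_force: [-50.8, -4.7, 28.1]
```

The push ends at a hard stop at x≈620.7, which is where the shut door puts the bar. I retreat and check the bar's position numerically.

```bash
python3 -m handwheel '[[0,-0.009,0,0],[0,-0.01,0,0],[0,-0.02,0,0],[0,-0.02,-0.02,0],[-0.02,0,-0.05,0],[0,0,-0.05,0],[0,0,-0.04,0],[0,0,0,0],[0,0,0,0],[0,0,0,0]]'; python3 - <<'E'
from h import *
np.set_printoptions(suppress=True,precision=1,linewidth=200)
s=r.sense(); im=r.snapshot("wrist"); s=r.sense()
hsv=cv2.cvtColor(im,cv2.COLOR_RGB2HSV)
for a in (6,4,2,-1):
    A=np.deg2rad(a);H=np.array([667.5,234]);P=lambda rr,u:H+rr*np.array([np.sin(A),-np.cos(A)])+u*np.array([np.cos(A),np.sin(A)])
    print(a,'bar',wproj(s,(*P(270,-60),190)),'panel out/in',wproj(s,(*P(270,-15),205)),wproj(s,(*P(270,0),205)))
A=np.deg2rad(5)
row=int(round(wproj(s,(630,-33,190))[1]))
print(row,s['tool_pos']);
for c in range(255,345,2): print((c,im[row-1:row+2,c].mean(0).astype(int).tolist()),end=' ')
E
```

```text
time: 52.55
tool_pos: [573.3, -71.3, 296.5]
tcp_rot: [-179.9, -0.0, 97.5]
ft_force: [-0.3, 0.2, -0.4]
finger_gap: 0.1
grip_force: 0.0
6 bar [325.1 161.7] panel out/in [373.3 167.6] [387.1 168.4]
4 bar [315.9 159. ] panel out/in [364.4 166.4] [378.5 167.7]
2 bar [306.7 156. ] panel out/in [355.4 164.9] [369.8 166.7]
-1 bar [292.8 150.8] panel out/in [341.6 161.9] [356.3 164.6]
153 [573.  -71.2 295.9]
(255, [154, 150, 144]) (257, [153, 149, 143]) (259, [158, 155, 148]) (261, [155, 151, 146]) (263, [156, 152, 147]) (265, [156, 153, 147]) (267, [156, 153, 147]) (269, [154, 151, 145]) (271, [156, 151, 146]) (273, [158, 154, 148]) (275, [154, 150, 145]) (277, [153, 150, 144]) (279, [157, 153, 148]) (281, [157, 153, 147]) (283, [159, 156, 149]) (285, [158, 155, 150]) (287, [157, 153, 147]) (289, [156, 152, 146]) (291, [156, 152, 146]) (293, [158, 154, 148]) (295, [155, 152, 146]) (297, [156, 153, 147]) (299, [157, 153, 147]) (301, [155, 152, 146]) (303, [153, 150, 144]) (305, [154, 150, 144]) (307, [155, 151, 146]) (309, [155, 151, 145]) (311, [157, 153, 148]) (313, [156, 152, 148]) (315, [155, 152, 146]) (317, [158, 154, 148]) (319, [157, 153, 147]) (321, [128, 125, 121]) (323, [114, 115, 113]) (325, [131, 133, 131]) (327, [135, 137, 135]) (329, [125, 127, 125]) (331, [90, 85, 80]) (333, [65, 49, 39]) (335, [61, 45, 34]) (337, [59, 44, 32]) (339, [60, 45, 33]) (341, [58, 42, 30]) (343, [62, 44, 31])
```

The bar centre at column 326 corresponds to a≈6°, so the door is fully shut, and the robot is clear of everything.

```bash
python3 -c "
from bench import r
print(r.hand_in())"
```

```text
the job is handed in; nothing more can be done
None
```

The job is handed in: the red, green and yellow bottles (the only ones out) stood in their own bays when I closed the door, which the wrist camera shows fully shut; with it shut I couldn't see the bottles or the catch, and no verdict came back.

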